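# Check a salvaged battery pack in the bench tester

### The job

Somebody pulled a cordless-tool battery pack out of the rubbish. Stand it on the open end of the tester's rail, slide it along until it clicks home behind the spring catch and let go of it so that the tester can read it; then press the catch down so that the pack springs back out, and leave it standing there on the rail.

Things in the scene. Friction and masses are not known exactly. Their poses are not given: they have to be found in the camera images.
- pack_mid (a point): Centre, half-way up, of the loose battery pack: black block 84 (x) x 44 (y) x 64 mm high on a grey foot plate 84 x 64 x 8 mm that juts out 10 mm on both long sides. 0.3-0.4 kg. Upright on the table at the start; both ends alike. Grip across the 44 mm, about 12 mm above this centre, clear of foot and rail lips. The flat black charger (95 x 50 x 34 mm, no foot) is not it.
- rail_seat (a point): On the fixed grey tester: where pack_mid lies when clicked home. x = push direction, z up. Rail floor 32 mm below. Set the pack down at x=-145 mm, y=0 (open plate), x along x; from -70 mm lips (tops 16 mm above floor, 57 mm apart) hold its foot, 6 mm play a side. Tooth and pusher resist, under 15 N. Push to +7 mm (stop at +12), let go: it rests at 0. Released, it springs back 40 mm or more.
- catch_pad (a point): Centre of the top of the catch's black thumb pad, 44 x 40 mm (rail_seat's x, y), beside the rail on its left (+y), 92 mm from the rail's centre line, 25 mm above the rail floor. It is joined to the tooth that stands up in the rail floor behind the seated pack. Press it straight down 12 mm, to its stop (up to about 12 N); it springs back up when let go.
- catch (a joint): How far the catch is pressed down, in m: 0 up, 0.012 fully down. The tooth stands 8 mm above the rail floor at 0; from about 0.009 on the seated pack is free and springs out. The pack also holds it part-way down while it lies over the tooth.
Mind the look-alikes: they are no part of the job. What is shaped like the part that bears pack_mid but orange is not meant.

How it is judged:
On the way, in this order (a step that is already met when the one before it is completed fails the run):
1. the pack is clicked home behind the raised catch and let go (x of pack_mid in the frame of rail_seat between -0.004 and 0.014 m and z of pack_mid in the frame of rail_seat between -0.006 and 0.008 m and y of pack_mid in the frame of rail_seat between -0.01 and 0.01 m and value of joint catch below 0.003 m and distance between the grasp point and pack_mid above 0.04 m), for 0.2 s.
2. the catch is pressed down (value of joint catch above 0.006 m), for 0.02 s.
At the end, for the whole second after the job is handed in: After the pack was clicked home and let go and the catch was pressed: the pack stands at rest on the tester's rail, sprung out, its centre 20 to 150 mm back from the seat and within 15 mm of the rail's centre line, upright (within 8 degrees) and lined up with the rail (within 11 degrees) (x of pack_mid in the frame of rail_seat between -0.15 and -0.02 m and y of pack_mid in the frame of rail_seat between -0.015 and 0.015 m and z of pack_mid in the frame of rail_seat between -0.006 and 0.01 m and angle between pack_mid's own z axis and vertical below 0.15 rad and angle between the x axis of pack_mid and the x axis of rail_seat, either way round below 0.2 rad and linear speed of pack below 0.02 m/s); the robot touches nothing.
It also fails if it takes over 54 s, if anything falls off the work surface, if the arm or the gripper's body presses on something with over 40 N, if the wrist force passes 120 N, or if a joint passes its speed limit or range.

### The arm

A 6-joint arm with a two-finger parallel gripper is mounted at the origin on the work surface. World frame = base frame: x ahead of the robot, y to its left, z up, the work surface at z = 0. Lengths are in m, angles in rad, forces in N, time in s.
With the tool pointing down it reaches from about 0.3 to 0.75 m from the base axis. Payload 8.5 kg.
Tool frame: the origin (TCP) lies at the centre of the arm's flange, where the gripper is bolted on; the fingertips stand 166 mm ahead of it and the grasp point (between the pads) lies 147 mm ahead of it; z points along the fingers, y is the direction in which the jaws open and shut (so a half turn about z gives the same grasp; the last joint's range is limited). The gripper opens to 88 mm and grips with 3 to 60 N. Pads are 18 mm wide; open, the fingers measure 123 mm over their backs; the gripper's body (75 mm by 187 mm) begins 45 mm behind the grasp point.
Start: joints at [-1.35, 0.381, 1.297, -0, 1.464, -0.215], TCP at [0.232, -0.499, 0.405] pointing down, gripper open.
Joint ranges: [-3.11, 3.11], [-0.89, 2.33], [0.22, 2.48], [-1.42, 4.56], [0.17, 2.85], [-2.88, 2.88]. Speed limits (rad/s): [2.39, 2.39, 3.14, 3.14, 3.14, 3.14].

### API

Orientations are given as a unit quaternion [w, x, y, z].
In Python, from workcell import get_state, eyes, job gives the robot as it stands.
- The arm moves only by the shell command python3 -m jog 'ROWS' [OPENING] [FORCE]. ROWS is JSON, a list of rows, each a list of 4 numbers: the shift along the tool's x, y, z in mm, then the turn about the tool's z in rad. A call has 1 to 10 rows; each row shifts and turns the pose as measured when the row begins, along the tool's axes as they then stand; what a row does not reach is not made up. A row lasts 1/8 s, in which the tool goes at most 62.5 mm and 10.7 degrees, less where a joint would pass 70% of its speed; a pose out of reach is approached as far as the arm can. A call is refused whole if a number of a shift passes 62.5 or a number of a turn 0.188, either way. A call with a gripper value outside its range is refused whole. OPENING is the gripper's target within -1 to 1 (shut at 1, half-way at 0, fully open at -1), set as the call begins (- or left out, the last holds). The fingers move at their own pace and stop on an object; FORCE is the grip in N (left out, the last holds). Time passes only in rows, so rows that do not move let the fingers close. It gives the time, the measured TCP pose, the force and the opening at its end, in the units of the state.
- get_state(): the state, without advancing time (a new reading comes with each control period).
- eyes.get_image(name): name is "scene" or "top" or "wrist"; returns a dict with "frame" (384x512x3 uint8, blue, green, red), "z_map" (384x512 float32, m along the optical axis (not along the pixel's ray), 0 where there is no reading), "fovy" (degrees; the focal length in pixels is half the picture's height over the tangent of half this angle, whatever the lens; pixels are square), "cx", "cy" (the principal point, pixels), "extrinsics" (4x4, takes a point from world to camera coordinates); the wrist camera has in their place "tool_from_camera" (4x4, takes a point from camera to tool coordinates, whose origin is the TCP and whose axes are the flange's). Camera axes: x right, y up, looking along -z (the intrinsics and any distortion apply to the point x, -y, -z); pixel columns grow to the right and rows downward; lengths in m; the calibration is good to about 2 mm. A picture is of the moment at which its call begins: read the wrist's pose just before it.
- job.sign_off(): hands the job in, once; it reports no verdict.
The state is a dict: "t": time; "joint_positions": joint angles; "dq": joint speeds; "tau": joint torques, N m; "tcp_pos": TCP position; "tcp_rot": TCP orientation; "force": force on the tool from outside, world axes, zero at the start; "wrist_torque": the same for the moment, N m; "opening": finger opening in m.
Only numpy, scipy, OpenCV 4.12 (cv2) and the standard library are available. Lean on these libraries where they do the work, as an engineer would, in place of code of your own. Each camera call takes 0.05 s, during which the arm holds its last target. There are 200 camera calls.

## Working session

There is one attempt and no reset: what is moved stays moved. The work goes in short steps, Python scripts to look and compute and a shell command to move; the robot and the scene stay as the last step left them, time stands still between calls to the robot, and variables do not carry over. Pictures are saved under pics/ and viewed, about 8 in all and at most 12, crops included, and the job is handed in when it is done.

```bash
ls; mkdir -p pics; cat > h.py <<'E'
import numpy as np, cv2
from workcell import get_state, eyes, job
from scipy.spatial.transform import Rotation as R
def T_tool():
    s=get_state(); q=s["tcp_rot"]; T=np.eye(4); T[:3,:3]=R.from_quat([q[1],q[2],q[3],q[0]]).as_matrix(); T[:3,3]=s["tcp_pos"]; return T
def cloud(name):
    T=T_tool(); d=eyes.get_image(name); z=d["z_map"]; f=z.shape[0]/2/np.tan(np.radians(d["fovy"])/2)
    v,u=np.mgrid[:z.shape[0],:z.shape[1]]
    P=np.stack([(u-d["cx"])/f*z,-(v-d["cy"])/f*z,-z,np.ones_like(z)],-1)
    M=T@d["tool_from_camera"] if name=="wrist" else np.linalg.inv(d["extrinsics"])
    W=(P@M.T)[...,:3]; W[z==0]=np.nan
    return d,W
E
python3 - <<'E'
from h import *
for n in("top","scene"):
    d,W=cloud(n); cv2.imwrite(f"pics/{n}0.png",d["frame"]); np.save(f"pics/{n}0.npy",W); print({k:v for k,v in d.items() if k not in("frame","z_map")})
print(get_state())
E
```

```text
pics
{'fovy': 48.994165863247005, 'cx': 254.23481991132905, 'cy': 192.24666000279248, 'extrinsics': array([[ 8.64002611e-03, -9.99962622e-01, -3.23235504e-04,
         8.43872707e-02],
       [ 9.94425951e-01,  8.55821744e-03,  1.05089413e-01,
        -5.75700723e-01],
       [-1.05082718e-01, -1.22940904e-03,  9.94462725e-01,
        -8.88498266e-01],
       [ 0.00000000e+00,  0.00000000e+00,  0.00000000e+00,
         1.00000000e+00]])}
{'fovy': 49.41138902879162, 'cx': 256.0084079452957, 'cy': 189.25371948342223, 'extrinsics': array([[-1.44744431e-01,  9.89451544e-01,  5.89003588e-03,
        -7.39598646e-04],
       [-7.34133322e-01, -1.11381808e-01,  6.69807703e-01,
         3.68189809e-01],
       [ 6.63398308e-01,  9.26268633e-02,  7.42511245e-01,
        -1.25432382e+00],
       [ 0.00000000e+00,  0.00000000e+00,  0.00000000e+00,
         1.00000000e+00]])}
{'t': 0.1, 'joint_positions': array([-1.35028565e+00,  3.81105271e-01,  1.29815883e+00, -1.81845686e-05,
        1.46361845e+00, -2.15306748e-01]), 'dq': array([ 0.00043749,  0.00039658, -0.00195254,  0.00079276, -0.00183545,
       -0.00058179]), 'tau': array([ 5.94473822e-03, -4.38647211e+01, -2.24911165e+01,  7.15915952e-02,
        3.42038297e-02, -9.13649819e-05]), 'tcp_pos': array([ 0.23216544, -0.49854293,  0.40422074]), 'tcp_rot': array([-6.44922314e-04,  9.76351282e-01,  2.16189174e-01, -1.07175814e-05]), 'force': array([0.36716486, 0.08611742, 0.06323219]), 'wrist_torque': array([ 0.01852029, -0.06327154,  0.00234533]), 'opening': 0.08807260900169712}
```

View pics/top0.png

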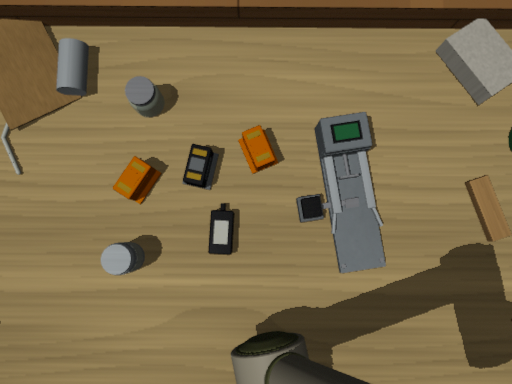

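View pics/scene0.png

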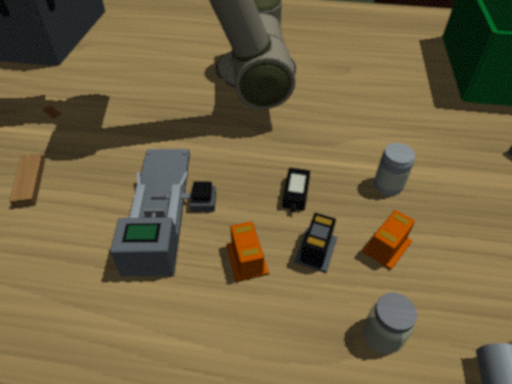

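The top view shows the pack at about (200,166) and the charger at (222,232). The tester rail runs from the plate (358,245) to the display (347,132), with the catch pad at (311,208). Next I measure each of these.

```bash
python3 - <<'E'
from h import *
np.set_printoptions(precision=4,suppress=True)
W=np.load("pics/top0.npy"); f=cv2.imread("pics/top0.png")
def reg(r0,r1,c0,c1,zl,zh,n):
    p=W[r0:r1,c0:c1].reshape(-1,3); p=p[(p[:,2]>zl)&(p[:,2]<zh)]
    z=p[:,2].mean(); (c,wh,a)=cv2.minAreaRect((p[:,:2]*1000).astype(np.float32)); b=cv2.boxPoints((c,wh,a))
    e=max((b[1]-b[0],b[2]-b[1]),key=np.linalg.norm); print(n,len(p),'c',c,'wh',wh,'yaw',np.degrees(np.arctan2(e[1],e[0])),'z',z,'mean',p.mean(0),p[:,2].min(),p[:,2].max())
for r in (40,300): print('table',W[r,250])
reg(135,200,175,222,.062,.09,'pack top'); reg(135,200,175,222,.005,.09,'pack all')
reg(135,200,240,280,.062,.09,'orange top')
reg(190,225,292,328,.012,.08,'pad')
reg(215,280,320,390,.008,.06,'plate')
reg(145,225,315,390,.006,.08,'rail')
reg(105,160,310,375,.05,.2,'box')
for r in (245,200,190,180,170,160,155): print(r,[f"{W[r,c,0]*1e3:.0f},{W[r,c,1]*1e3:.0f},{W[r,c,2]*1e3:.0f}" for c in range(316,390,5)])
print([f"{W[208,c,0]*1e3:.0f},{W[208,c,1]*1e3:.0f},{W[208,c,2]*1e3:.0f}" for c in range(292,330,3)])
big=cv2.resize(f[95:285,290:395],None,fx=4,fy=4,interpolation=cv2.INTER_CUBIC)[:600]; cv2.imwrite("pics/rail.png",big)
E
```

```text
table [0.936  0.1024 0.0014]
table [ 0.3403  0.0966 -0.0007]
pack top 653 c (629.943115234375, 211.11233520507812) wh (43.50038146972656, 83.66999053955078) yaw -12.269352 z 0.06410282079359247 mean [0.6299 0.2114 0.0641] 0.06200283200984502 0.06813966021086793
pack all 1145 c (630.762451171875, 213.92333984375) wh (69.0157241821289, 84.01728820800781) yaw -12.6835375 z 0.05109872086197641 mean [0.6266 0.2058 0.0511] 0.0050587158924315645 0.06813966021086793
orange top 520 c (666.3720703125, 80.16275024414062) wh (75.25455474853516, 43.18271255493164) yaw 22.315437 z 0.06391805482124041 mean [0.6638 0.0796 0.0639] 0.06200847114918151 0.06807936436409445
pad 656 c (546.88525390625, -41.83241271972656) wh (62.03388214111328, 70.34674835205078) yaw -80.65981 z 0.03510451206483541 mean [ 0.5421 -0.0334  0.0351] 0.012535904684568 0.048714694973777006
plate 2658 c (471.7913513183594, -126.8616714477539) wh (130.375, 132.48446655273438) yaw -80.96877 z 0.01957869877661159 mean [ 0.4698 -0.1363  0.0196] 0.008003698770577605 0.04588213731673296
rail 3836 c (595.6647338867188, -114.72717285156
[... 1401 characters left out ...]
, '625,-153,40', '631,-175,-1', '632,-187,-3', '631,-197,2', '631,-209,-1']
160 ['654,-51,-4', '650,-59,16', '646,-67,37', '646,-77,39', '649,-91,22', '650,-104,16', '647,-110,37', '650,-125,18', '650,-137,18', '647,-144,34', '648,-155,35', '654,-176,-1', '654,-187,-1', '654,-198,1', '655,-210,-2']
155 ['664,-50,2', '659,-57,30', '653,-63,61', '655,-75,50', '657,-88,39', '659,-101,30', '658,-110,37', '661,-125,21', '661,-137,20', '658,-144,35', '666,-164,-1', '666,-175,0', '666,-187,-1', '666,-198,-0', '667,-211,-3']
['543,4,-2', '543,-2,-0', '542,-7,21', '542,-13,25', '540,-17,45', '541,-24,44', '541,-30,45', '541,-37,44', '541,-43,43', '541,-50,44', '542,-59,24', '542,-66,21', '544,-76,2']
```

View pics/rail.png

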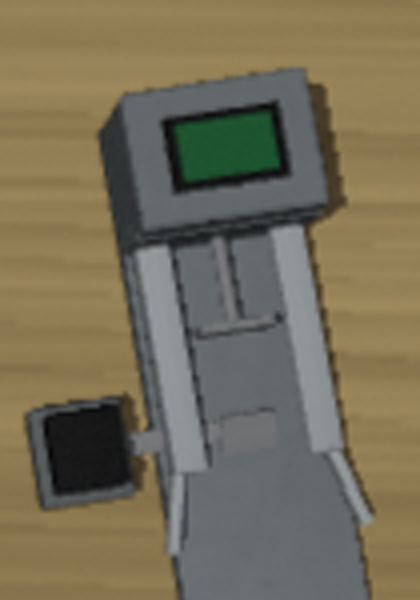

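```bash
python3 - <<'E'
from h import *
np.set_printoptions(precision=1,suppress=True)
W=np.load("pics/top0.npy")*1000; f=cv2.imread("pics/top0.png").astype(int)
b=f.max(2)<45
m=np.zeros(b.shape,bool); m[190:225,292:328]=1
p=W[m&b&(W[...,2]>38)]; print('pad',len(p),cv2.minAreaRect(p[:,:2].astype(np.float32)),p.mean(0))
# plate outline
m=np.zeros(b.shape,bool); m[228:280,320:392]=1
q=W[m&(W[...,2]>10)&(W[...,2]<28)]; print('plate',len(q))
m=np.zeros(b.shape,bool); m[150:214,320:380]=1
l=W[m&(W[...,2]>32)&(W[...,2]<42)]
for yaw in (8,8.5,9,9.5,10):
    a=np.radians(yaw); A=np.array([[np.cos(a),np.sin(a)],[-np.sin(a),np.cos(a)]])
    Q=q[:,:2]@A.T; L=l[:,:2]@A.T
    print(yaw,'plate y',np.percentile(Q[:,1],[1,99]),'w',np.ptp(np.percentile(Q[:,1],[1,99])),'x',np.percentile(Q[:,0],[.5,99]),'lip y',np.percentile(L[:,1],[1,99]),np.ptp(np.percentile(L[:,1],[1,99])),'x',L[:,0].min(),L[:,0].max(),'pad',A@p.mean(0)[:2])
a=np.radians(9); 
A=np.array([[np.cos(a),np.sin(a)],[-np.sin(a),np.cos(a)]])
P=W.reshape(-1,3); P=P[np.isfinite(P).all(1)]; X=P[:,:2]@A.T
h=np.arange(430,680,8)
for x in h:
    s=(abs(X[:,0]-x)<4); o=[]
    for y in range(-265,-140,6):
        k=s&(abs(X[:,1]-y)<3); o.append(f"{np.median(P[k,2]):3.0f}" if k.any() else ' --')
    print(x,' '.join(o))
s=get_state(); print(s['tcp_pos'])
E
```

```text
pad 373 ((542.9686279296875, -33.2447624206543), (42.75434112548828, 40.31894302368164), 9.347207069396973) [542.6 -32.6  44.2]
plate 1972
8 plate y [-251.7 -153. ] w 98.68213010941173 x [385.4 478.2] lip y [-245.6 -148.5] 97.07362817798276 x 509.05407419067024 651.9956794639787 pad [ 532.8 -107.8]
8.5 plate y [-255.3 -156.8] w 98.48969482685894 x [383.5 476.7] lip y [-250.4 -154.1] 96.35065722784302 x 506.8912778859557 650.6782841929564 pad [ 531.8 -112.5]
9 plate y [-259.2 -160.5] w 98.67384464336124 x [381.8 475.1] lip y [-255.2 -159.7] 95.57970302037563 x 504.6898798479207 649.3113372513893 pad [ 530.8 -117.1]
9.5 plate y [-262.9 -164.1] w 98.79993536004329 x [379.9 473.5] lip y [-260.3 -165.3] 95.02138273394422 x 502.4500477215489 647.8949427375795 pad [ 529.8 -121.7]
10 plate y [-266.6 -167.8] w 98.7552430148018 x [378.1 471.9] lip y [-265.5 -170.9] 94.56628098254694 x 500.1719520787287 646.429208515453 pad [ 528.7 -126.4]
430  -0  19  19  19  18  20  19  20  19  19  19  19  20  20  19  19  20  18  -1  -0  -0
438  -2  18  19  20  20  19  19  19  20  20  19  19  20  19  18  20  
[... 1975 characters left out ...]
 36  19  18  19  19  36  20  19  19  19  35  37  35  26  -0  -1  -2
630  -1  --  37  37  34  19  19  21  20  36  23  19  19  20  35  37  36  27   0  -3  -0
638   1  62  68  73  67  65  69  62  73  72  66  70  67  64  77  73  73  69  26  -1  -1
646  --  82  84  83  84  85  84  85  85  84  84  85  84  85  85  84  84  83  32  -1   0
654  --  83  85  84  84  85  86  85  87  86  86  85  86  86  86  86  85  83  31  -1  -0
662  --  83  84  84  85  87  88  87  87  87  88  87  88  88  87  84  84  84  38  -1  -0
670  --  83  84  84  86  87  87  88  87  88  87  88  88  88  87  85  84  83  32  -0  -0
678  --  82  84  84  85  87  87  88  88  88  87  88  87  88  87  85  84  84  39   0  -1
[ 0.2 -0.5  0.4]
```

```bash
cat > d.py <<'E'
import sys; from h import *
x,y,z,yaw=map(float,sys.argv[1:5]); s=get_state(); T=T_tool(); D=T[:3,:3].T@(np.array([x,y,z])-T[:3,3]*1000)
cy=np.arctan2(T[1,0],T[0,0]); t=-(np.radians(yaw)-cy); t=(t+np.pi/2)%np.pi-np.pi/2
c,sn=np.cos(-t),np.sin(-t); 
print('t',round(s['t'],2),'tcp',(T[:3,3]*1000).round(1),'tilt',(T[:2,2]).round(4),'delta tool',D.round(1),'turn',round(t,3),'| after turn',np.round([c*D[0]-sn*D[1],sn*D[0]+c*D[1]],1),'F',s['force'].round(1),'open',round(s['opening'],4))
E
python3 d.py 630 211 300 -12.3
python3 -m jog '[[50,-36,0,0],[50,-36,0,0],[50,-36,0,0],[50,-36,0,0],[50,-36,0,0],[50,-36,0,0],[50,-36,0,0],[50,-36,0,0],[50,-36,0,0],[50,-36,0,0]]' -1
python3 -m jog '[[0,0,10,0.16],[0,0,10,0.16],[0,0,10,0.16],[0,0,10,0.16],[0,0,0,0]]'
python3 d.py 630 211 300 -12.3
```

```text
t 0.1 tcp [ 232.2 -498.5  404.2] tilt [-0.0003  0.0013] delta tool [ 660.2 -475.1  105. ] turn 0.65 | after turn [ 237.6 -777.9] F [0.4 0.1 0.1] open 0.0881
t: 1.35
tcp_pos: [0.5375, 0.0454, 0.4029]
tcp_rot: [-0.002, 0.977, 0.212, -0.001]
force: [-0.4, -0.7, 0.9]
opening: 0.0877
t: 1.98
tcp_pos: [0.5384, 0.0505, 0.3595]
tcp_rot: [-0.002, 0.994, -0.111, -0.003]
force: [-0.1, 1.4, 0.1]
opening: 0.0882
t 1.98 tcp [538.4  50.5 359.5] tilt [-0.0063  0.005 ] delta tool [  54.3 -176.6   59.7] turn -0.008 | after turn [  55.7 -176.1] F [-0.1  1.4  0.1] open 0.0882
```

```bash

python3 -m jog '[[14,-44,10,0],[14,-44,10,0],[14,-44,10,0],[13,-44,10,0],[0,0,0,0]]'
python3 d.py 630 211 300 -12.3
python3 - <<'E'
from h import *
d,W=cloud("wrist"); cv2.imwrite("pics/w1.png",d["frame"]); W=W*1000; print(d["tool_from_camera"].round(3))
f=d["frame"]; p=W.reshape(-1,3); p=p[(p[:,2]>58)&(p[:,2]<70)]; 
near=p[np.hypot(p[:,0]-630,p[:,1]-211)<60]; print(len(near),cv2.minAreaRect(near[:,:2].astype(np.float32)),near.mean(0))
q=W.reshape(-1,3); q=q[(np.hypot(q[:,0]-630,q[:,1]-211)<70)&(q[:,2]>4)&(q[:,2]<12)]; print(len(q)); print(cv2.minAreaRect(q[:,:2].astype(np.float32)))
E
```

```text
t: 2.6
tcp_pos: [0.633, 0.2149, 0.3202]
tcp_rot: [-0.002, 0.995, -0.103, -0.002]
force: [-0.6, -0.2, -0.4]
opening: 0.0879
t 2.6 tcp [633.  214.9 320.2] tilt [-0.0042  0.0046] delta tool [-2.1  4.5 20.2] turn 0.009 | after turn [-2.   4.5] F [-0.6 -0.2 -0.4] open 0.0879
[[-0.     0.949  0.314  0.083]
 [ 1.    -0.     0.     0.   ]
 [ 0.     0.314 -0.949  0.021]
 [ 0.     0.     0.     1.   ]]
5860 ((632.7335205078125, 210.46437072753906), (43.91853713989258, 83.91642761230469), 77.62818908691406) [635.68221478 209.92548764  63.7303321 ]
1147
((632.3866577148438, 210.63165283203125), (64.22242736816406, 84.38848876953125), 77.56917572021484)
```

View pics/w1.png

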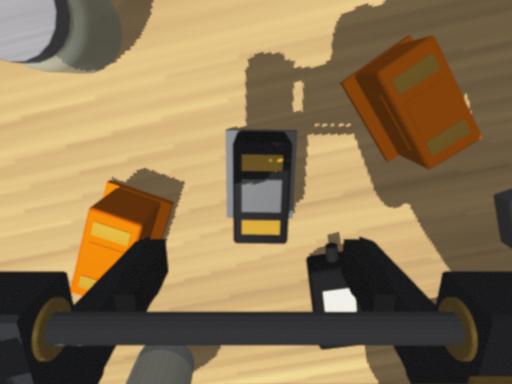

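The wrist view shows the pack at about (262,185) with its grey foot, one orange pack on each side, and the jaws clear of both. The measured centre is (632.4,210.6), with the foot reading 64 x 84 as it should. I'll lower onto it.

```bash

python3 -m jog '[[0,4,0,0.005],[0,0,30,0],[0,0,30,0],[0,0,30,0],[0,0,20,0],[0,0,0,0]]'
python3 d.py 632 210 191 -12.4
```

```text
t: 3.4
tcp_pos: [0.6308, 0.2023, 0.2134]
tcp_rot: [-0.002, 0.994, -0.107, 0.001]
force: [-0.0, 0.0, -0.9]
opening: 0.088
t 3.4 tcp [630.8 202.3 213.4] tilt [0.0021 0.004 ] delta tool [-0.5 -7.7 22.4] turn 0.003 | after turn [-0.6 -7.7] F [-0.   0.  -0.9] open 0.088
```

```bash

python3 -m jog '[[0,-7,0,0],[0,0,10,0],[0,0,5,0],[0,0,0,0]]'
python3 d.py 632 210 191 -12.4
```

```text
t: 3.9
tcp_pos: [0.6329, 0.2087, 0.2009]
tcp_rot: [-0.003, 0.994, -0.107, 0.003]
force: [0.4, 0.2, 0.6]
opening: 0.0883
t 3.9 tcp [632.9 208.7 200.9] tilt [0.0069 0.0046] delta tool [-1.2 -1.   9.9] turn 0.002 | after turn [-1.2 -1. ] F [0.4 0.2 0.6] open 0.0883
```

```bash

python3 -m jog '[[-1,-1,6,0],[0,0,4,0],[0,0,0,0]]'
python3 d.py 632 210 191 -12.4
python3 -m jog '[[0,0,0,0],[0,0,0,0],[0,0,0,0],[0,0,0,0],[0,0,0,0],[0,0,0,0]]' 1 40
python3 d.py 632 210 191 -12.4
```

```text
t: 4.28
tcp_pos: [0.6321, 0.2101, 0.1903]
tcp_rot: [-0.003, 0.994, -0.107, 0.003]
force: [0.1, -0.1, -0.3]
opening: 0.0882
t 4.28 tcp [632.1 210.1 190.3] tilt [0.0069 0.0046] delta tool [-0.1  0.1 -0.7] turn 0.002 | after turn [-0.1  0.1] F [ 0.1 -0.1 -0.3] open 0.0882
t: 5.03
tcp_pos: [0.6322, 0.2101, 0.1907]
tcp_rot: [-0.003, 0.994, -0.107, 0.004]
force: [0.5, 0.4, -0.7]
opening: 0.0437
t 5.03 tcp [632.2 210.1 190.7] tilt [0.0078 0.0046] delta tool [-0.2  0.1 -0.3] turn 0.002 | after turn [-0.2  0.1] F [ 0.5  0.4 -0.7] open 0.0437
```

```bash

python3 -m jog '[[0,0,-30,0],[0,0,-40,0],[0,0,-40,0],[0,0,0,-0.125],[0,0,0,-0.125],[0,0,0,-0.124],[0,0,0,0]]'
python3 d.py 464.4 -138.7 300 9
```

```text
t: 5.9
tcp_pos: [0.6305, 0.2095, 0.2992]
tcp_rot: [-0.002, 0.996, 0.085, -0.002]
force: [-0.2, -0.5, -3.8]
opening: 0.0438
t 5.9 tcp [630.5 209.5 299.2] tilt [-0.0036  0.0032] delta tool [-222.7  315.    -1.4] turn 0.013 | after turn [-218.6  317.9] F [-0.2 -0.5 -3.8] open 0.0438
```

```bash

python3 -m jog '[[-31,44,0,0.013],[-31,45,0,0],[-31,45,0,0],[-31,45,0,0],[-31,45,0,0],[-31,45,0,0],[-31,45,0,0],[0,0,0,0],[0,0,0,0]]'
python3 d.py 464.4 -138.7 230 9
```

```text
t: 7.02
tcp_pos: [0.4572, -0.143, 0.2964]
tcp_rot: [-0.002, 0.998, 0.065, -0.002]
force: [-0.6, 0.1, -3.4]
opening: 0.0437
t 7.03 tcp [ 457.2 -143.   296.4] tilt [-0.0052  0.0033] delta tool [ 8.  -3.  66.4] turn -0.026 | after turn [ 8.1 -2.8] F [-0.6  0.1 -3.4] open 0.0437
```

```bash

python3 -m jog '[[8,-3,0,-0.026],[0,0,30,0],[0,0,25,0],[0,0,10,0],[0,0,0,0]]'
python3 d.py 464.4 -138.7 210.5 9
```

```text
t: 7.65
tcp_pos: [0.4684, -0.1336, 0.2302]
tcp_rot: [-0.001, 0.997, 0.083, -0.001]
force: [0.7, 0.1, -3.4]
opening: 0.0437
t 7.65 tcp [ 468.4 -133.6  230.2] tilt [-0.0024  0.0026] delta tool [-4.8  4.4 19.7] turn 0.01 | after turn [-4.7  4.4] F [ 0.7  0.1 -3.4] open 0.0437
```

```bash
python3 - <<'E'
from h import *
d,W=cloud("wrist"); cv2.imwrite("pics/w2.png",d["frame"]); W=W*1000
a=np.radians(9); A=np.array([[np.cos(a),np.sin(a)],[-np.sin(a),np.cos(a)]])
P=W.reshape(-1,3); P=P[np.isfinite(P).all(1)]; X=P[:,:2]@A.T
for x in range(500,640,10):
    s=(abs(X[:,0]-x)<5); o=[]
    for y in range(-262,-150,5):
        k=s&(abs(X[:,1]-y)<2.5); o.append(f"{np.median(P[k,2]):3.0f}" if k.any() else ' --')
    print(x,' '.join(o))
d,W=cloud("top"); W=W*1000; p=W.reshape(-1,3); X=p[:,:2]@A.T
k=(abs(X[:,0]-437)<70)&(abs(X[:,1]+210)<45)&(p[:,2]>62)&(p[:,2]<100); print(k.sum())
E
```

```text
500  29  29  20  20  20  20  19  19  19  20  20  20  20  19  20  20  20  19  20  29  29  -0  -0
510  --  30  28  20  20  20  20  19  20  20  20  20  20  20  20  19  20  20  24  30  19  -0  -0
520  --  36  36  36  36  19  20  20  20  20  20  20  20  20  19  19  35  37  37  36  --  -0  -0
530  --  36  37  36  36  19  19  20  24  24  24  24  24  23  22  22  35  37  37  36  23  23  22
540  --  36  36  36  36  19  20  20  26  26  26  26  26  22  20  20  36  36  36  37  23  22   1
550  --  36  37  36  36  20  19  19  19  19  20  19  20  19  20  19  35  36  37  37  --  -0  -0
560  --  36  37  36  36  19  19  19  19  19  19  19  19  20  19  19  21  36  36  37  --  -0  -0
570  --  --  --  --  19  19  20  19  19  19  19  19  19  19  19  18  --  --  --  --  --  -1  -0
580  --  --  --  --  --  --  --  --  --  --  --  --  --  --  --  --  --  --  --  --  --  --  --
590  --  --  --  --  --  --  --  --  --  --  --  --  --  --  --  --  --  --  --  --  --  --  --
600  --  --  --  --  --  --  --  --  --  --  --  --  --  --  --  --  --  --  --  --  --  --  --
610  --  --  --  --  --  --  --  --  --  --  --  --  --  --  --  --  --  --  --  --  --  --  --
620  --  --  --  --  --  --  --  --  --  --  --  --  --  --  --  --  --  --  --  --  --  --  --
630  --  --  --  --  --  --  --  --  --  --  --  --  --  --  --  --  --  --  --  --  --  --  --
18
```

View pics/w2.png

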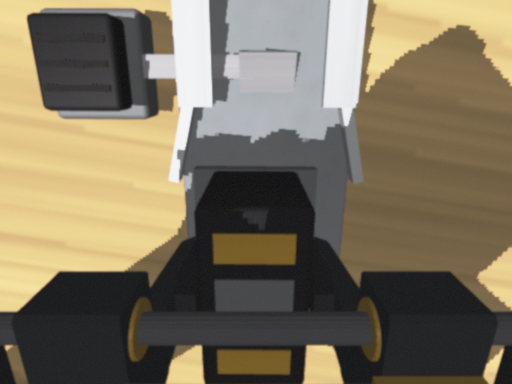

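The wrist view shows the pack (columns 200–312) over the plate. The lips run at columns 172–372 with the tooth at (268,70), so the pack needs a few mm more to the right. I'll pin the centre line numerically.

```bash
python3 - <<'E'
from h import *
d,W=cloud("wrist"); W=W*1000
P=W.reshape(-1,3); P=P[np.isfinite(P).all(1)]
for yaw in (8.5,9,9.5):
    a=np.radians(yaw); A=np.array([[np.cos(a),np.sin(a)],[-np.sin(a),np.cos(a)]])
    X=P[:,:2]@A.T
    for lo,hi in((518,540),(540,562)):
        k=(X[:,0]>lo)&(X[:,0]<hi)&(P[:,2]>33)&(P[:,2]<40)&(abs(X[:,1]+210)<70); y=X[k,1]; m=y.mean()
        L=y[y<m];R_=y[y>m]; print(yaw,lo,np.percentile(L,[1,99]).round(1),np.percentile(R_,[1,99]).round(1),'in mid',(np.percentile(L,99)+np.percentile(R_,1))/2,'out mid',(np.percentile(L,1)+np.percentile(R_,99))/2)
k=(X[:,0]>500)&(abs(X[:,1]+210)<30)
# tooth front, lips start, pad, pack in tool frame at yaw 9
a=np.radians(9); A=np.array([[np.cos(a),np.sin(a)],[-np.sin(a),np.cos(a)]]); X=P[:,:2]@A.T
k=(P[:,2]>22)&(P[:,2]<30)&(abs(X[:,1]+210)<22)&(X[:,0]>515)&(X[:,0]<560); print('tooth',np.percentile(X[k],[1,99],axis=0))
k=(P[:,2]>34)&(P[:,2]<39)&(X[:,1]>-200)&(X[:,1]<-160); print('lip start',np.percentile(X[k,0],1))
k=(P[:,2]>41)&(P[:,2]<48)&(X[:,1]>-150)&(X[:,0]>490);print('pad',np.percentile(X[k],[1,99],axis=0),X[k].mean(0),P[k,2].mean())
k=(P[:,2]>70)&(P[:,2]<95)&(abs(X[:,1]+210)<25)&(X[:,0]<500);print('pack top',np.percentile(X[k],[1,99],axis=0),P[k,2].mean())
print('tcp',A@T_tool()[:2,3]*1000)
E
```

```text
8.5 518 [-252.5 -235. ] [-178.2 -160.8] in mid -206.6094183244723 out mid -206.63853551193722
8.5 540 [-252.2 -234.7] [-177.9 -160.5] in mid -206.32012822971623 out mid -206.3196381060149
9 518 [-257.1 -239.7] [-182.8 -165.4] in mid -211.21556729980887 out mid -211.22468827046748
9 540 [-256.9 -239.5] [-182.7 -165.3] in mid -211.1161961631781 out mid -211.1191670519888
9.5 518 [-261.7 -244.3] [-187.4 -143.5] in mid -215.83133922247572 out mid -202.6175782850517
9.5 540 [-261.7 -244.4] [-187.5 -143.5] in mid -215.9085786390258 out mid -202.57427518982334
tooth [[ 524.32737734 -225.8432673 ]
 [ 540.67830255 -188.57278952]]
lip start 512.9665585359248
pad [[ 510.90951083 -139.23461704]
 [ 553.51188203 -100.64271514]] [ 533.00880877 -120.61795243] 44.51387851294502
pack top [[ 450.78460778 -234.73672918]
 [ 483.22154353 -185.57072478]] 83.95234203222421
tcp [ 441.50890279 -205.76121262]
```

```bash

python3 d.py 465.7 -140.3 210.5 9.2
python3 -m jog '[[-3.5,6,0,0.006],[0,0,6,0],[0,0,4,0],[0,0,0,0]]'
python3 d.py 465.7 -140.3 210.5 9.2
```

```text
t 7.8 tcp [ 468.3 -134.2  231.2] tilt [-0.0004  0.0014] delta tool [-3.5  5.7 20.7] turn 0.006 | after turn [-3.5  5.7] F [ 0.1 -0.9 -3.5] open 0.0437
t: 8.3
tcp_pos: [0.4657, -0.1415, 0.2218]
tcp_rot: [0.0, 0.997, 0.08, 0.001]
force: [-0.4, 0.7, -3.8]
opening: 0.0435
t 8.3 tcp [ 465.7 -141.5  221.8] tilt [0.0018 0.0001] delta tool [ 0.2 -1.1 11.3] turn -0.001 | after turn [ 0.2 -1.1] F [-0.4  0.7 -3.8] open 0.0435
```

```bash

python3 -m jog '[[0,-1,5,0],[0,0,4,0],[0,0,0,0]]'
python3 -m jog '[[0,0,1.5,0],[0,0,1.5,0],[0,0,0,0]]'
python3 d.py 465.7 -140.3 210.5 9.2
```

```text
t: 8.68
tcp_pos: [0.4656, -0.1403, 0.212]
tcp_rot: [-0.0, 0.997, 0.08, 0.001]
force: [0.8, -0.2, -2.6]
opening: 0.0437
t: 9.05
tcp_pos: [0.4655, -0.1404, 0.2111]
tcp_rot: [0.001, 0.997, 0.08, 0.002]
force: [-0.0, 0.8, -3.7]
opening: 0.0433
t 9.05 tcp [ 465.5 -140.4  211.1] tilt [ 0.0031 -0.0008] delta tool [ 0.2 -0.   0.6] turn -0.001 | after turn [ 0.2 -0. ] F [-0.   0.8 -3.7] open 0.0433
```

```bash

python3 -m jog '[[0,0,1.5,0],[0,0,0,0]]'
python3 -m jog '[[0,0,1.5,0],[0,0,0,0]]'
python3 d.py 465.7 -140.3 210.5 9.2
```

```text
t: 9.3
tcp_pos: [0.4655, -0.1404, 0.2109]
tcp_rot: [0.001, 0.997, 0.08, 0.002]
force: [0.2, -0.5, -3.0]
opening: 0.0439
t: 9.55
tcp_pos: [0.4655, -0.1405, 0.2108]
tcp_rot: [0.001, 0.997, 0.08, 0.002]
force: [-0.8, 0.6, -3.9]
opening: 0.0441
t 9.55 tcp [ 465.5 -140.5  210.8] tilt [ 0.0051 -0.0022] delta tool [ 0.3 -0.1  0.3] turn -0.001 | after turn [ 0.3 -0.1] F [-0.8  0.6 -3.9] open 0.0441
```

```bash

python3 -m jog '[[0,0,3,0]]'
python3 -m jog '[[0,0,3,0]]'
python3 d.py 465.7 -140.3 210.5 9.2
```

```text
t: 9.68
tcp_pos: [0.4654, -0.1405, 0.2103]
tcp_rot: [0.002, 0.997, 0.08, 0.003]
force: [-18.8, 6.7, 65.5]
opening: 0.0438
t: 9.8
tcp_pos: [0.4652, -0.1403, 0.2103]
tcp_rot: [0.003, 0.997, 0.08, 0.004]
force: [-15.0, 5.3, 50.4]
opening: 0.0436
t 9.8 tcp [ 465.2 -140.3  210.3] tilt [ 0.008  -0.0045] delta tool [ 0.5  0.1 -0.2] turn -0.001 | after turn [0.5 0.1] F [-15.    5.3  50.4] open 0.0436
```

```bash

python3 -m jog '[[0,0,0,0],[0,0,0,0]]'
python3 -m jog '[[0,0,0,0],[0,0,0,0],[0,0,0,0]]' -0.3
python3 -m jog '[[0,0,-2,0],[0,0,0,0]]'
python3 -m jog '[[0,0,0,0],[0,0,0,0],[0,0,0,0],[0,0,0,0]]' 1 40
python3 d.py 465.7 -140.3 211 9.2
python3 - <<'E'
from h import *
d,W=cloud("wrist"); cv2.imwrite("pics/w3.png",d["frame"]); W=W*1000
a=np.radians(9.2); A=np.array([[np.cos(a),np.sin(a)],[-np.sin(a),np.cos(a)]])
P=W.reshape(-1,3); P=P[np.isfinite(P).all(1)]; X=P[:,:2]@A.T
k=(X[:,0]>518)&(X[:,0]<562)&(P[:,2]>33)&(P[:,2]<40)&(abs(X[:,1]+212)<60); print('lip mid',np.percentile(X[k,1],[1,99]).mean())
k=(P[:,2]>80)&(P[:,2]<88)&(abs(X[:,1]+212)<30)&(X[:,0]<520);print('pack top',np.percentile(X[k],[1,99],axis=0),P[k,2].mean())
k=(P[:,2]>25)&(P[:,2]<30)&(abs(X[:,1]+212)<40)&(X[:,0]<505);print('foot',k.sum(),np.percentile(X[k],[1,99],axis=0))
t=T_tool();print('tcp',A@t[:2,3]*1000)
E
```

```text
t: 10.05
tcp_pos: [0.4651, -0.1402, 0.2107]
tcp_rot: [0.003, 0.997, 0.08, 0.004]
force: [-0.2, -0.2, -4.0]
opening: 0.0439
t: 10.42
tcp_pos: [0.4656, -0.1405, 0.2101]
tcp_rot: [0.003, 0.997, 0.08, 0.004]
force: [-0.4, 1.2, 0.2]
opening: 0.0574
t: 10.68
tcp_pos: [0.4656, -0.1406, 0.2122]
tcp_rot: [0.003, 0.997, 0.08, 0.004]
force: [0.1, 0.5, -0.4]
opening: 0.0576
t: 11.18
tcp_pos: [0.4656, -0.1406, 0.2123]
tcp_rot: [0.003, 0.997, 0.08, 0.004]
force: [-0.2, -0.4, 1.3]
opening: 0.0435
t 11.18 tcp [ 465.6 -140.6  212.3] tilt [ 0.0093 -0.0054] delta tool [ 0.1 -0.3  1.3] turn -0.001 | after turn [ 0.1 -0.3] F [-0.2 -0.4  1.3] open 0.0435
lip mid -213.07803434041745
pack top [[ 398.79667647 -236.87524403]
 [ 478.95146896 -187.11233116]] 83.72926621142165
foot 1164 [[ 458.65253612 -246.78408321]
 [ 479.34754632 -183.06623506]]
tcp [ 437.15331567 -213.22061903]
```

View pics/w3.png

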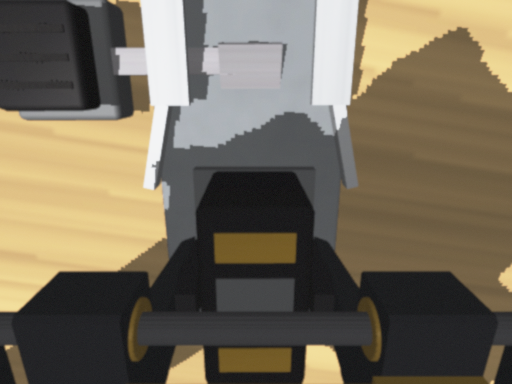

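Pack is standing on the plate, lined up and regripped (foot columns 195–314, lips centred at about column 251, and pack top at 84 mm as expected). Now I slide it in.

```bash

python3 -m jog '[[10,0,0,0],[10,0,0.3,0],[10,0,0.3,0],[0,0,0,0]]'
python3 d.py 607.9 -118.3 212 9.2
python3 -m jog '[[10,0,0.2,0],[10,0,0.2,0],[10,0,0.2,0],[0,0,0,0]]'
python3 d.py 607.9 -118.3 212 9.2
```

```text
t: 11.72
tcp_pos: [0.4963, -0.1355, 0.2123]
tcp_rot: [0.003, 0.997, 0.08, 0.003]
force: [1.2, -0.7, -1.9]
opening: 0.0439
t 11.72 tcp [ 496.3 -135.5  212.3] tilt [ 0.0065 -0.0055] delta tool [112.9   0.8   0.9] turn -0.001 | after turn [112.9   0.9] F [ 1.2 -0.7 -1.9] open 0.0439
t: 12.22
tcp_pos: [0.5254, -0.1305, 0.2124]
tcp_rot: [0.003, 0.997, 0.08, -0.0]
force: [0.7, -0.3, -0.1]
opening: 0.0437
t 12.22 tcp [ 525.4 -130.5  212.4] tilt [ 0.0001 -0.0056] delta tool [83.4  1.2  0.3] turn 0.0 | after turn [83.4  1.2] F [ 0.7 -0.3 -0.1] open 0.0437
```

```bash

python3 -m jog '[[10,0,0,0],[10,0,0,0],[10,0,0,0]]'
python3 d.py 609.5 -117 212 9.2
python3 -m jog '[[10,0,0.2,0],[10,0,0,0],[10,0,0,0]]'
python3 d.py 609.5 -117 212 9.2
```

```text
t: 12.6
tcp_pos: [0.5549, -0.1256, 0.2126]
tcp_rot: [0.003, 0.997, 0.08, -0.002]
force: [-4.8, -1.1, 3.9]
opening: 0.0436
t 12.6 tcp [ 554.9 -125.6  212.6] tilt [-0.0032 -0.0054] delta tool [55.3  0.2  0.4] turn -0.0 | after turn [55.3  0.2] F [-4.8 -1.1  3.9] open 0.0436
t: 12.98
tcp_pos: [0.5845, -0.1208, 0.213]
tcp_rot: [0.003, 0.997, 0.081, -0.006]
force: [-15.1, -4.3, 13.1]
opening: 0.0439
t 12.97 tcp [ 584.5 -120.8  213. ] tilt [-0.0118 -0.0065] delta tool [25.3  0.3  0.7] turn 0.001 | after turn [25.3  0.2] F [-15.1  -4.3  13.1] open 0.0439
```

```bash

python3 -m jog '[[10,0,0,0],[9,0,0,0],[7,0,0,0]]'
python3 d.py 609.5 -117 212 9.2
python3 -m jog '[[4,0,0,0]]'
python3 -m jog '[[4,0,0,0]]'
python3 d.py 609.5 -117 212 9.2
```

```text
t: 13.35
tcp_pos: [0.6083, -0.1171, 0.2135]
tcp_rot: [0.003, 0.997, 0.081, -0.014]
force: [-15.2, -2.9, 12.3]
opening: 0.0436
t 13.35 tcp [ 608.3 -117.1  213.5] tilt [-0.0276 -0.0081] delta tool [1.2 0.1 1.5] turn 0.002 | after turn [1.2 0.1] F [-15.2  -2.9  12.3] open 0.0436
t: 13.48
tcp_pos: [0.6117, -0.1166, 0.2137]
tcp_rot: [0.003, 0.997, 0.081, -0.017]
force: [-14.5, -2.9, 12.1]
opening: 0.0435
t: 13.6
tcp_pos: [0.615, -0.1161, 0.2138]
tcp_rot: [0.003, 0.996, 0.082, -0.019]
force: [-13.9, -3.2, 10.9]
opening: 0.0437
t 13.6 tcp [ 615.  -116.1  213.8] tilt [-0.0374 -0.0091] delta tool [-5.5 -0.   2. ] turn 0.003 | after turn [-5.5 -0. ] F [-13.9  -3.2  10.9] open 0.0437
```

```bash
cat > pad.py <<'E'
from h import *
a=np.radians(9.2); A=np.array([[np.cos(a),np.sin(a)],[-np.sin(a),np.cos(a)]])
for n in("top","scene"):
    d,W=cloud(n); P=W.reshape(-1,3)*1000; P=P[np.isfinite(P).all(1)]; X=P[:,:2]@A.T
    k=(abs(X[:,0]-531)<12)&(abs(X[:,1]+120.5)<12); print(n,'pad z',k.sum(),np.median(P[k,2]).round(1))
    k=(abs(X[:,0]-583)<80)&(abs(X[:,1]+212)<30)&(abs(P[:,2]-84)<5)&(X[:,0]<632); print(' pack top x',k.sum(),np.percentile(X[k],[2,98],axis=0).round(1).tolist() if k.sum() else '')
E
python3 pad.py
python3 -m jog '[[4,0,0.3,0]]'
python3 -m jog '[[4,0,0.3,0]]'
python3 d.py 609.5 -117 212 9.2;python3 pad.py
```

```text
top pad z 478 375.4
 pack top x 0 
scene pad z 501 353.4
 pack top x 579 [[559.1, -235.8], [624.5, -191.0]]
t: 13.82
tcp_pos: [0.6185, -0.1156, 0.2138]
tcp_rot: [0.003, 0.996, 0.082, -0.021]
force: [-14.4, -2.6, 10.4]
opening: 0.0436
t: 13.95
tcp_pos: [0.6217, -0.1151, 0.2138]
tcp_rot: [0.003, 0.996, 0.082, -0.023]
force: [-15.4, -1.0, 14.2]
opening: 0.0438
t 13.95 tcp [ 621.7 -115.1  213.8] tilt [-0.0453 -0.0101] delta tool [-12.3  -0.2   2.4] turn 0.003 | after turn [-12.3  -0.1] F [-15.4  -1.   14.2] open 0.0438
top pad z 472 374.1
 pack top x 0 
scene pad z 535 377.5
 pack top x 549 [[566.5, -235.8], [629.9, -191.0]]
```

```bash

python3 -m jog '[[3.5,0,0.3,0]]'
python3 d.py 609.5 -117 212 9.2
python3 -m jog '[[3,0,0.3,0]]'
python3 d.py 609.5 -117 212 9.2;python3 pad.py|tail -1
```

```text
t: 14.18
tcp_pos: [0.6245, -0.1147, 0.2139]
tcp_rot: [0.003, 0.996, 0.082, -0.025]
force: [-16.2, -2.6, 12.9]
opening: 0.0433
t 14.18 tcp [ 624.5 -114.7  213.9] tilt [-0.0495 -0.0107] delta tool [-15.1  -0.2   2.6] turn 0.003 | after turn [-15.1  -0.1] F [-16.2  -2.6  12.9] open 0.0433
t: 14.3
tcp_pos: [0.6265, -0.1144, 0.2139]
tcp_rot: [0.003, 0.996, 0.082, -0.028]
force: [-19.0, -3.3, 13.1]
opening: 0.0433
t 14.3 tcp [ 626.5 -114.4  213.9] tilt [-0.0555 -0.0114] delta tool [-17.1  -0.2   2.8] turn 0.003 | after turn [-17.1  -0.2] F [-19.   -3.3  13.1] open 0.0433
 pack top x 532 [[571.3, -236.8], [631.2, -191.1]]
```

```bash
python3 - <<'E'
from h import *
a=np.radians(9.2); A=np.array([[np.cos(a),np.sin(a)],[-np.sin(a),np.cos(a)]])
for n in("scene","wrist"):
    d,W=cloud(n); cv2.imwrite(f"pics/{n}4.png",d["frame"]); P=W.reshape(-1,3)*1000; P=P[np.isfinite(P).all(1)]; X=P[:,:2]@A.T
    k=(X[:,0]>560)&(abs(X[:,1]+212)<20)&(abs(P[:,2]-84)<7)&(X[:,0]<628)
    B=np.c_[X[k]-[583,-213],np.ones(k.sum())]; 
    for _ in range(5):
        c=np.linalg.lstsq(B,P[k,2],rcond=None)[0]
    print(n,k.sum(),'slope x,y',c[:2].round(4),'z0',c[2].round(1),'res',np.std(B@c-P[k,2]).round(2))
s=cv2.imread("pics/scene4.png")[110:310,60:330]; cv2.imwrite("pics/sc4.png",cv2.resize(s,None,fx=2.9,fy=2.9,interpolation=cv2.INTER_CUBIC))
E
```

```text
scene 417 slope x,y [-0.0533 -0.006 ] z0 86.1 res 1.22
wrist 11538 slope x,y [-0.0561 -0.0068] z0 86.4 res 0.74
```

View pics/sc4.png

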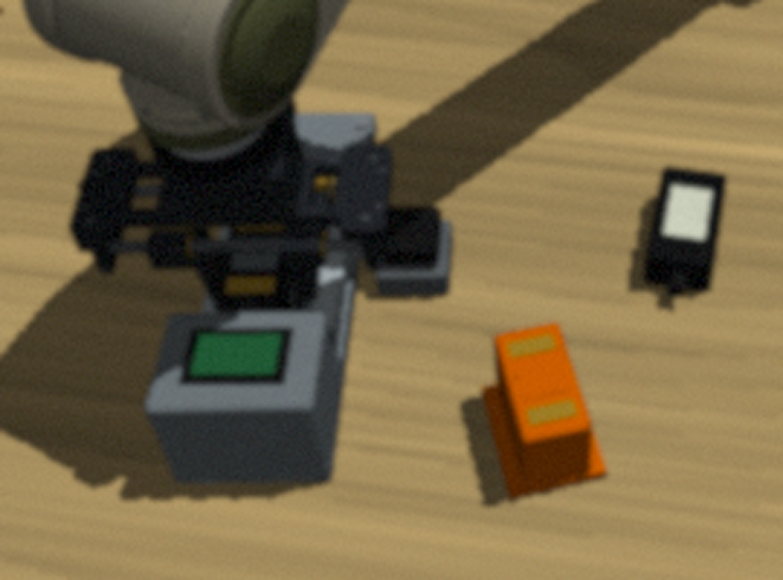

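The scene view shows the pack between the jaws against the tester box, with the pad beside it at (410,240). The pack is pitched 3° nose-down, so its rear edge is about 4.7 mm up, which is lower than the 8 mm tooth. I'll push a little further to make sure it is past the tooth.

```bash

python3 -m jog '[[3,0,1,0]]'
python3 d.py 609.5 -117 212 9.2
python3 -m jog '[[3,0,1,0]]'
python3 d.py 609.5 -117 212 9.2
```

```text
t: 14.62
tcp_pos: [0.6283, -0.1142, 0.2137]
tcp_rot: [0.003, 0.996, 0.082, -0.031]
force: [-21.2, -3.0, 19.9]
opening: 0.0438
t 14.62 tcp [ 628.3 -114.2  213.7] tilt [-0.0609 -0.012 ] delta tool [-18.8  -0.3   2.9] turn 0.003 | after turn [-18.8  -0.2] F [-21.2  -3.   19.9] open 0.0438
t: 14.75
tcp_pos: [0.63, -0.1139, 0.2136]
tcp_rot: [0.004, 0.996, 0.082, -0.034]
force: [-21.2, -2.9, 19.1]
opening: 0.0436
t 14.75 tcp [ 630.  -113.9  213.6] tilt [-0.0672 -0.0127] delta tool [-20.5  -0.3   3. ] turn 0.003 | after turn [-20.5  -0.3] F [-21.2  -2.9  19.1] open 0.0436
```

```bash

python3 -m jog '[[1,0,0,0],[0,0,0,0],[0,0,0,0],[0,0,0,0]]' -1
python3 d.py 609.5 -117 212 9.2; python3 pad.py|tail -1
python3 - <<'E'
from h import *
a=np.radians(9.2); A=np.array([[np.cos(a),np.sin(a)],[-np.sin(a),np.cos(a)]])
d,W=cloud("wrist"); P=W.reshape(-1,3)*1000; P=P[np.isfinite(P).all(1)]; X=P[:,:2]@A.T
k=(X[:,0]>500)&(abs(X[:,1]+212)<20)&(abs(P[:,2]-84)<5)&(X[:,0]<634)
B=np.c_[X[k]-[583,-213],np.ones(k.sum())]; c=np.linalg.lstsq(B,P[k,2],rcond=None)[0]; print(k.sum(),c.round(3),np.percentile(X[k],[1,99],axis=0))
E
```

```text
t: 15.25
tcp_pos: [0.6323, -0.1134, 0.2127]
tcp_rot: [0.003, 0.996, 0.082, -0.033]
force: [0.2, 0.4, -0.2]
opening: 0.0817
t 15.25 tcp [ 632.3 -113.4  212.7] tilt [-0.065  -0.0122] delta tool [-23.   -0.1   2.2] turn 0.003 | after turn [-23.  -0.] F [ 0.2  0.4 -0.2] open 0.0817
 pack top x 404 [[573.8, -233.2], [624.0, -191.4]]
10823 [-1.1000e-02 -1.0000e-02  8.4051e+01] [[ 553.6613617  -231.61682114]
 [ 623.97269467 -192.90847349]]
```

Released, the pack sits flat with its front at 624, so its centre is at the seat. I'll retreat upward and check from the top.

```bash

python3 -m jog '[[0,0,-20,0],[0,0,-30,0],[0,0,-30,0],[0,0,-30,0],[0,0,0,0]]'
python3 -m jog '[[-20,-30,0,-0.18],[-20,-20,0,-0.18],[-10,-20,0,-0.18],[0,0,0,-0.18],[0,0,0,-0.18],[0,0,0,-0.18],[0,0,0,-0.18],[0,0,0,-0.18],[0,0,0,0]]' 1
python3 d.py 544 -34 250 99.2; python3 pad.py
python3 - <<'E'
from h import *
d,W=cloud("scene"); s=d["frame"][110:310,60:330]; cv2.imwrite("pics/sc5.png",cv2.resize(s,None,fx=2.9,fy=2.9,interpolation=cv2.INTER_CUBIC))
E
```

```text
t: 16.02
tcp_pos: [0.6395, -0.1121, 0.3251]
tcp_rot: [0.003, 0.996, 0.082, -0.033]
force: [-0.5, 0.9, -0.3]
opening: 0.0881
t: 17.15
tcp_pos: [0.566, -0.0596, 0.3171]
tcp_rot: [-0.029, 0.678, 0.734, -0.03]
force: [-0.1, 0.1, 0.0]
opening: 0.0011
t 17.15 tcp [566.  -59.6 317.1] tilt [-0.083  -0.0059] delta tool [ 27.2 -14.3  68.6] turn -0.082 | after turn [ 28.3 -12. ] F [-0.1  0.1  0. ] open 0.0011
top pad z 644 416.1
 pack top x 0 
scene pad z 300 233.4
 pack top x 782 [[541.7, -233.2], [623.8, -191.4]]
```

View pics/sc5.png

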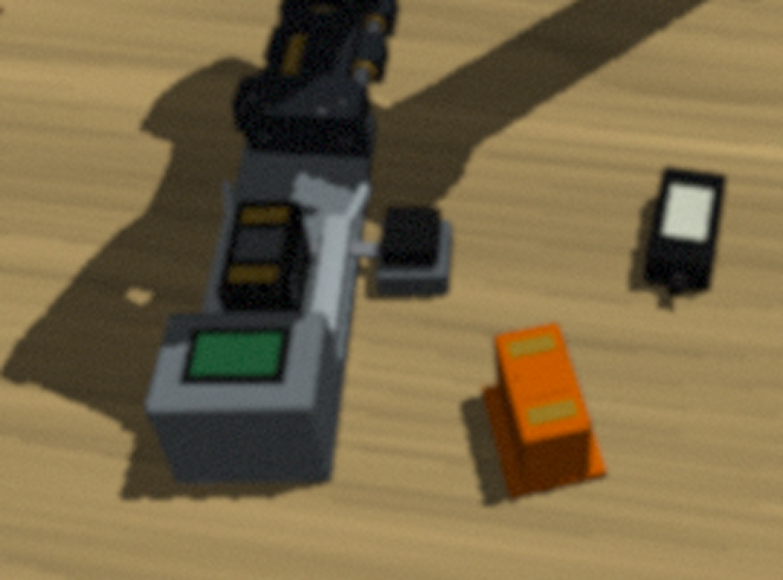

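```bash
sed -i 's/k=(abs(X\[:,0\]-531)<12)/k=(P[:,2]<60)\&(abs(X[:,0]-531)<12)/' pad.py; python3 pad.py
python3 d.py 558 -33 245 99.2
```

```text
top pad z 5 44.8
 pack top x 0 
scene pad z 100 44.7
 pack top x 778 [[541.4, -233.1], [623.3, -191.2]]
t 17.4 tcp [566.2 -59.6 318.1] tilt [-0.0814 -0.0064] delta tool [27.2 -0.1 73.4] turn -0.083 | after turn [27.1  2.1] F [ 0.2 -0.8 -0.7] open 0.0
```

Pack seated and the pad is up at 44.7 mm, so step 1 is met. The picture agrees: pack behind the box with the jaws away, pad raised at (410,235). Now to the pad.

```bash

python3 -m jog '[[13,0,18,0],[14,0,18,0],[0,0,18,0],[0,0,14,0],[0,0,0,0]]'
python3 d.py 558 -33 215 99.2
```

```text
t: 18.02
tcp_pos: [0.5586, -0.0326, 0.2487]
tcp_rot: [-0.027, 0.681, 0.731, -0.03]
force: [-0.3, -0.4, -0.0]
opening: 0.0005
t 18.02 tcp [558.6 -32.6 248.7] tilt [-0.0793 -0.007 ] delta tool [-0.3  2.  33.7] turn -0.09 | after turn [-0.5  2. ] F [-0.3 -0.4 -0. ] open 0.0005
```

```bash

python3 -m jog '[[0,1,15,0],[0,1,12,0],[0,0,5,0]]'
python3 -m jog '[[0,0,4,0],[0,0,4,0]]'
python3 -m jog '[[0,0,3,0]]'
python3 d.py 558 -33 200 99.2
```

```text
t: 18.4
tcp_pos: [0.5584, -0.0331, 0.2156]
tcp_rot: [-0.026, 0.682, 0.731, -0.029]
force: [0.4, 0.1, 0.6]
opening: 0.0001
t: 18.65
tcp_pos: [0.558, -0.0331, 0.2075]
tcp_rot: [-0.025, 0.682, 0.731, -0.029]
force: [0.1, 1.2, 4.4]
opening: 0.0001
t: 18.77
tcp_pos: [0.5579, -0.0331, 0.2047]
tcp_rot: [-0.025, 0.682, 0.731, -0.028]
force: [0.3, 0.3, 1.8]
opening: 0.0003
t 18.77 tcp [557.9 -33.1 204.7] tilt [-0.0752 -0.0077] delta tool [0.1 0.5 4.7] turn -0.091 | after turn [0.1 0.5] F [0.3 0.3 1.8] open 0.0003
```

```bash

python3 -m jog '[[0,0,3,0]]'
python3 -m jog '[[0,0,2,0]]'
python3 -m jog '[[0,0,2,0]]'
python3 d.py 558 -33 198.5 99.2; python3 pad.py
```

```text
t: 18.9
tcp_pos: [0.5577, -0.0331, 0.2018]
tcp_rot: [-0.025, 0.682, 0.731, -0.028]
force: [1.0, 2.0, 2.3]
opening: 0.0006
t: 19.02
tcp_pos: [0.5577, -0.0331, 0.1998]
tcp_rot: [-0.024, 0.682, 0.731, -0.028]
force: [0.3, 1.2, 2.7]
opening: 0.0007
t: 19.15
tcp_pos: [0.5576, -0.033, 0.1987]
tcp_rot: [-0.024, 0.682, 0.731, -0.028]
force: [-4.1, 3.5, 22.6]
opening: 0.0007
t 19.15 tcp [557.6 -33.  198.7] tilt [-0.0729 -0.0078] delta tool [-0.   0.4  0.2] turn -0.091 | after turn [-0.1  0.4] F [-4.1  3.5 22.6] open 0.0007
top pad z 0 nan
 pack top x 0 
scene pad z 0 nan
 pack top x 667 [[505.5, -233.2], [580.7, -191.4]]
  return _methods._mean(a, axis=axis, dtype=dtype,
  ret = ret.dtype.type(ret / rcount)
```

The stop is reached (22 N) and the pack has sprung out about 43 mm. I'll lift off and check.

```bash

python3 -m jog '[[0,0,-5,0],[0,0,-10,0],[0,0,-30,0],[0,0,-40,0],[30,0,-40,0],[50,0,0,0],[50,0,0,0],[0,0,0,0],[0,0,0,0]]'
python3 - <<'E'
from h import *
a=np.radians(9.2); A=np.array([[np.cos(a),np.sin(a)],[-np.sin(a),np.cos(a)]])
for n in("scene","top"):
    d,W=cloud(n); P=W.reshape(-1,3)*1000; P=P[np.isfinite(P).all(1)]; X=P[:,:2]@A.T
    k=(X[:,0]>450)&(abs(X[:,1]+212)<26)&(abs(P[:,2]-84)<5)&(X[:,0]<630)
    if k.sum()>50:
        B=np.c_[X[k]-[540,-213],np.ones(k.sum())]; c=np.linalg.lstsq(B,P[k,2],rcond=None)[0]; print(n,k.sum(),'slope/z',c.round(3),cv2.minAreaRect(X[k].astype(np.float32)))
    if n=="scene": s=d["frame"][110:310,60:330]; cv2.imwrite("pics/sc6.png",cv2.resize(s,None,fx=2.9,fy=2.9,interpolation=cv2.INTER_CUBIC))
E
```

```text
t: 20.38
tcp_pos: [0.5577, 0.0998, 0.3287]
tcp_rot: [-0.025, 0.682, 0.73, -0.028]
force: [0.1, -0.6, -0.4]
opening: 0.0003
scene 708 slope/z [-7.0000e-03 -1.2000e-02  8.3316e+01] ((539.9663696289062, -212.71017456054688), (86.07225036621094, 44.61726760864258), 0.43263646960258484)
top 867 slope/z [-1.0000e-03 -7.0000e-03  8.3373e+01] ((537.2000732421875, -212.5365447998047), (44.34885787963867, 83.88910675048828), 89.96024322509766)
```

View pics/sc6.png

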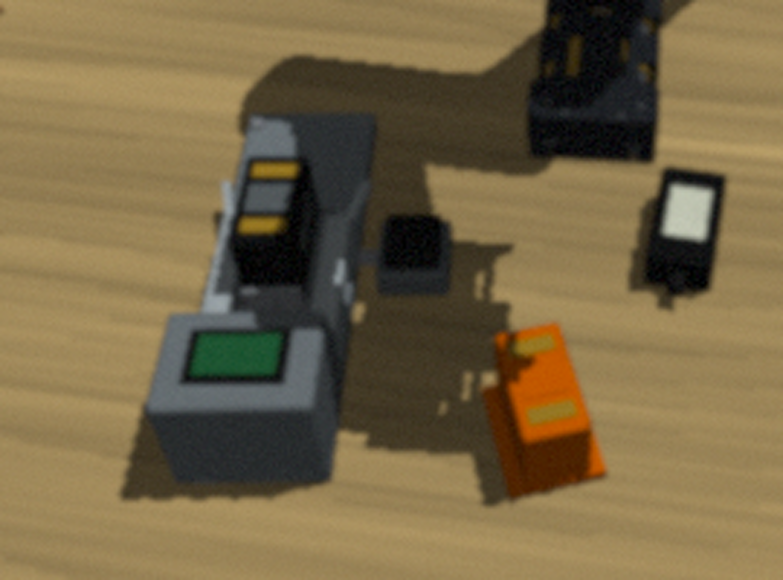

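The pack stands upright on the rail at (275,220), about 44 mm back from the seat and lined up with it. The arm is clear, so I'm handing in.

```bash
python3 -c "from workcell import job; print(job.sign_off())"
```

```text
the job is handed in; nothing more can be done
None
```

I set the pack on the open plate, slid it along the rail until it clicked in behind the catch and let go. I then pressed the catch to its stop, so the pack sprang out, and handed the job in at about 20.5 s. No verdict is reported.

**Last checks, all within the limits:**
- **Clicked home:** after letting go, the pack's centre was within about 1 mm of the seat, and it sat flat. The thumb pad was up at 44.7 mm.
- **Catch pressed:** the arm went down about 12 mm and met the stop at about 23 N. I worked this out from the arm's position, because the arm hid the pad from the cameras.
- **Sprung out:** the pack stands upright about 43–46 mm back from the seat, less than 1 mm off the centre line and within 0.5° of the rail. The top and scene cameras differ by 3 mm along the rail. The arm is clear of everything.

**What did not go cleanly:**
- **Setting down:** pressing the pack onto the plate briefly put 65 N on the wrist. That is under the 120 N wrist limit. The 40 N limit covers the arm and gripper body, and the press went through the gripped pack, so I don't expect it to count.
- **Sliding in:** the tool tilted about 4° and pitched the pack at least 3° nose-down. The pack settled flat once released.

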